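# Slide the drilling template onto its locating pins and lock it

### The arm

A 6-joint arm with a two-finger parallel gripper is mounted at the origin on a cart in front of the work surface, level with it; the furniture and walls round the work are solid. World frame = base frame: x ahead of the robot, y to its left, z up, the work surface at z = 0. Lengths are in m, angles in rad, forces in N, time in s.
With the tool pointing down it reaches from about 0.35 to 0.775 m from the base axis. Payload 7.3 kg.
Tool frame: the origin (TCP) lies at the very end of the fingers, on their centre line; the grasp point (between the pads) lies 19 mm behind it; z points along the fingers, y is the line along which they close (so a half turn about z gives the same grasp; the last joint's range is limited). The gripper opens to 92 mm and grips with 3 to 60 N. Pads are 19 mm wide; open, the fingers measure 130 mm over their backs; the gripper's body (75 mm by 190 mm) begins 47 mm behind the grasp point.
Start: joints at [1.013, 0.342, 1.524, -0, 1.275, -0.146], TCP at [0.21, 0.481, 0.227] pointing down, gripper open.
Joint ranges: [-2.53, 2.53], [-0.77, 2.02], [0.04, 2.7], [-1, 4.14], [0.28, 2.66], [-3.11, 3.11]. Speed limits (rad/s): [2.57, 2.57, 3.14, 3.14, 3.14, 3.14].

### API

Orientations are given as [roll, pitch, yaw] about the fixed x, y, z axes, in that order (R = Rz(yaw) Ry(pitch) Rx(roll)).
In Python, from cell import robot, read_camera, get_calibration gives the robot as it stands. The module is installed in compiled form; this text tells all that it offers.
- The arm moves only by the tool send_rows, never from a script. Its argument "plan" is a list of rows, each a list of 2 entries, a list of its own where there are three numbers: the shift along the tool's x, y, z as a fraction of full scale, then the turn, a rotation vector about the tool's x, y, z as a fraction of full scale. A call has exactly 10 rows; each row shifts and turns the commanded pose from where the row before left it, along the tool's axes as they then stand; what a row does not reach is not made up. Full scale, the value 1, is 0.025 m for a shift and 90 degrees for a turn. A row lasts 1/8 s, in which the tool goes at most 62.5 mm and 10.7 degrees, less where a joint would pass 70% of its speed; a pose out of reach is approached as far as the arm can. A call with a number of a shift or a turn outside -1 to 1 is refused whole. A call with a gripper value outside its range is refused whole. "gripper" is the opening, from -1 (shut) to 1 (fully open), so that 0 is half open, set as the call begins (left out, the last holds). The fingers move at their own pace and stop on an object; "force" is the grip in N (left out, the last holds). Time passes only in rows, so rows that do not move let the fingers close, or fill a call up. It gives the time, the measured TCP pose, the force, the opening and the grip force at its end, in the units of the state.
- robot.observe(): the state, without advancing time (a new reading comes with each control period).
- read_camera(name): name is "scene" or "top"; returns (picture, depth): 480x640x3 uint8, blue, green, red; 480x640 float32, m along the optical axis (not along the pixel's ray), 0 where there is no reading.
- get_calibration(name): a dict with "intrinsics" (3x3 intrinsics, pixels), "rvec" (rotation vector, rad) and "tvec" (3), from world to camera coordinates, as OpenCV has them. Camera axes: x right, y down, z forward; pixel columns grow to the right and rows downward; lengths in m; the calibration is good to about 2 mm. A picture is of the moment at which its call begins. get_calibration takes no time and is no camera call.
- robot.hand_in(): hands the job in; it is judged then, once.
The state is a dict: "time": time; "qpos": joint angles; "qvel": joint speeds; "joint_efforts": joint torques, N m; "tool_pos": TCP position; "tool_rot": TCP orientation; "contact_force": force on the tool from outside, world axes, zero at the start; "torque": the same for the moment, N m; "opening": finger opening in m; "grip_force": force on a finger pad.
Only numpy, scipy, OpenCV 4.12 (cv2) and the standard library are available. Lean on these libraries where they do the work, as an engineer would, in place of code of your own. Each camera call takes 0.05 s, during which the arm holds its last target. There are 200 camera calls.

### The job

Take the aluminium drilling template by its wooden handle and slide it along the jig's deck, without lifting it off, until its three holes sit over the three steel pins, then let it drop flat onto the jig's bed. Then swing the red hold-down bar fully round, so that it lies over the seated template. Leave the tools and boxes round the jig where they are.

Things in the scene. Friction and masses are not known exactly. Their poses are not given: they have to be found in the camera images.
- jig: Fixed plywood drilling jig, 190 x 330 x 12 mm, on the bench. Origin on the bench top; z up; the template is slid along its +y. A wooden deck, top at z = 26 mm, covers y = -160 to 0 mm over the full width. Beyond lies the lower bed, top at z = 12 mm, up to y = 170 mm. A post at (x, y) = (0, 150) mm, 28 mm thick, carries the hold-down bar.
- front_pin (a point): Top of the farthest of three fixed upright steel pins on the bed, at (0, 74, 25) mm of the jig; the other two stand at (-64, 34) and (64, 34) mm. All are 14 mm in diameter, tapered over the last 5 mm, their tops 1 mm below the deck, so that a plate slid off the deck rides on them until its holes meet them.
- template_centre (a point): Centre (half-way up) of the loose aluminium drilling template, a plate 160 (its x) x 100 (its y) x 8 mm, about 0.35 kg. Three through holes of 20 mm diameter at its own (x, y) = (-64, -22), (64, -22), (0, 18) mm. It starts flat on the deck, this point at z = 30 mm of the jig, turned by up to 0.25 rad from the jig.
- handle_mid (a point): Centre of the dark wooden handle fixed upright on the template, for sliding it: 70 mm (along the template's x) x 16 mm (its y) x 30 mm high, rising from the plate's upper face (4 mm above template_centre); its centre at (0, -26) mm of the template, 19 mm above template_centre. Grip it across its 16 mm. The plate slides easily on deck and pins (friction about 0.2).
- seat (a point): Point fixed on the jig at (0, 56, 16) mm of its frame, axes along the jig's: template_centre lies here, its axes along the jig's, when the template is seated on the bed over the pins (3 mm play each way). Its upper face is then at z = 20 mm of the jig.
- bar_knob (a point): Point on the axis of the black upright knob of the red hold-down bar: 16 mm in diameter, from z = 33 to 68 mm of the jig; this point at z = 53 mm. It stands on the bar 74 mm from the pivot. The bar is 84 mm long from the pivot, 22 mm wide, 8 mm thick, its underside at z = 25 mm of the jig. When closed it ends 28 mm short of the template's handle.
- bar (a joint): Angle of the hold-down bar about the vertical pivot at (0, 150) mm of the jig (rad, grows anticlockwise seen from above). At 0 it points along the jig's -x (parked, clear of the template); at its stop, 1.57, along the jig's -y, over the seated template. Starts between 0 and 0.25 and stays where it is left; turns under 1 N at the knob.
- tin_centre (a point): Centre of a grey tin, 65 mm in diameter, 86 mm high, standing on the bench: leave alone.
- box_centre (a point): Centre of a cardboard box, 72 x 107 x 43 mm: leave alone.
- pliers_centre (a point): Centre of flat-nose pliers, 61 x 188 x 12 mm, lying on the bench: leave alone.
- chisel_centre (a point): Centre of a chisel, 27 x 265 x 30 mm, lying on the bench: leave alone.
Things that resemble listed ones, but are neither listed nor needed, are in the scene too. There is more than one size of the part that bears template_centre; the job needs the largest.

How it is judged:
On the way, in this order (a step that is already met when the one before it is completed fails the run):
1. the template has dropped flat on the bed with its holes over the pins (horizontal distance between template_centre and seat below 0.006 m and z of template_centre in the frame of seat below 0.003 m and angle between template_centre's own z axis and vertical below 0.05 rad), for 0.2 s.
2. the hold-down bar lies over the template (value of joint bar above 1.35 rad), for 0.2 s.
At the end, for the whole second after the job is handed in: The template lies flat on the bed (within 3 mm of its seated height, tilted less than 0.05 rad) with its holes over the pins (centre within 6 mm of the seat, turned less than 0.12 rad), at rest, and the hold-down bar is turned over it (joint above 1.35 rad) (all of step 1 and angle between the x axis of template_centre and the x axis of seat, either way round below 0.12 rad and value of joint bar above 1.35 rad and linear speed of template below 0.01 m/s); the robot touches nothing.
It fails at once if the template is lifted: its centre more than 15 mm above its height when it slides on the deck (z of template_centre in the frame of jig above 0.045 m).
It fails at once if a bystander (tin, box, pliers, chisel) is moved by more than 30 mm (distance of any of tin_centre, box_centre, pliers_centre, chisel_centre from where it was at the start of the episode above 0.03 m).
It also fails if it takes over 48 s, if anything falls off the work surface, if the arm or the gripper's body presses on something with over 40 N, if the wrist force passes 120 N, or if a joint passes its speed limit or range.

## Working session

There is one attempt and no reset: what is moved stays moved. The work goes in short steps, Python scripts to look and compute and a tool call to move; the robot and the scene stay as the last step left them, time stands still between calls to the robot, and variables do not carry over. Pictures are saved under pics/ and viewed, at most 10 in all, crops included, and the job is handed in when it is done.

Besides the shell and the picture viewer there is one more tool, called as name(argument=value, ...) on one line, values as JSON. send_rows: Moves the arm, as the interface text tells. Shift numbers are shares of 0.025 m and turn numbers shares of 90 degrees, none past 1 either way. Its arguments: {"type":"object","properties":{"plan":{"type":"array"},"gripper":{"type":"number"},"force":{"type":"number"}},"required":["plan"]}

```bash
mkdir -p pics; cat > h.py <<'E'
import numpy as np, cv2
from cell import robot, read_camera, get_calibration
def cal(n):
    c=get_calibration(n); R=cv2.Rodrigues(np.array(c["rvec"],float))[0]
    return np.array(c["intrinsics"],float),R,np.array(c["tvec"],float).ravel()
def ray(n,uv,z):
    K,R,t=cal(n); uv=np.atleast_2d(np.array(uv,float))
    d=np.c_[uv,np.ones(len(uv))]@np.linalg.inv(K).T@R; o=-R.T@t
    return o+d*((z-o[2])/d[:,2])[:,None]
def cloud(n,dep):
    K,R,t=cal(n); v,u=np.mgrid[:480,:640]
    p=np.stack([(u-K[0,2])/K[0,0]*dep,(v-K[1,2])/K[1,1]*dep,dep],-1)
    return (p-t)@R
def proj(n,P):
    K,R,t=cal(n); return cv2.projectPoints(np.atleast_2d(np.array(P,float)),R,t,K,None)[0][:,0]
E
python3 - <<'E'
from h import *
for n in("top","scene"):
    im,d=read_camera(n); cv2.imwrite(f"pics/{n}0.png",im); np.savez(f"{n}0.npz",im=im,d=d)
    K,R,t=cal(n); print(n,K[0,0],-R.T@t,R[2])
s=robot.observe(); print(s["time"],s["tool_pos"],s["tool_rot"],s["opening"])
E
```

```text
top 479.7132692149684 [ 0.28980468 -0.00782277  1.19797783] [ 0.22891536 -0.01222024 -0.97336962]
scene 462.37780743970507 [-0.47990656 -0.64382533  0.81145191] [ 0.72623912  0.44573652 -0.52335046]
0.1 [0.20991249 0.48081099 0.22612813] [-3.14026329e+00 -2.27839627e-04  2.72974661e+00] 0.09195925535868978
```

View pics/top0.png

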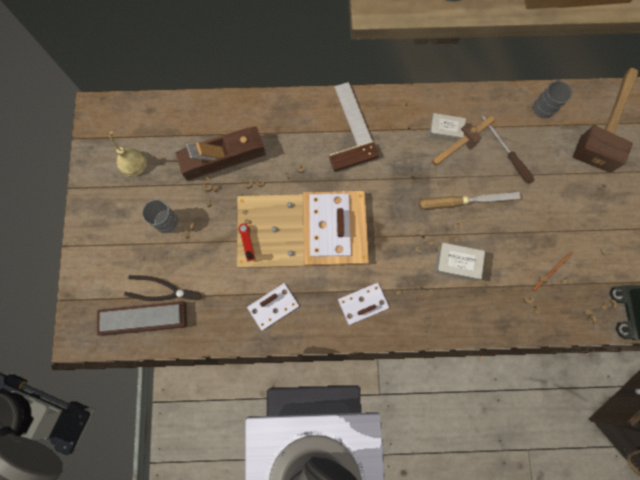

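View pics/scene0.png

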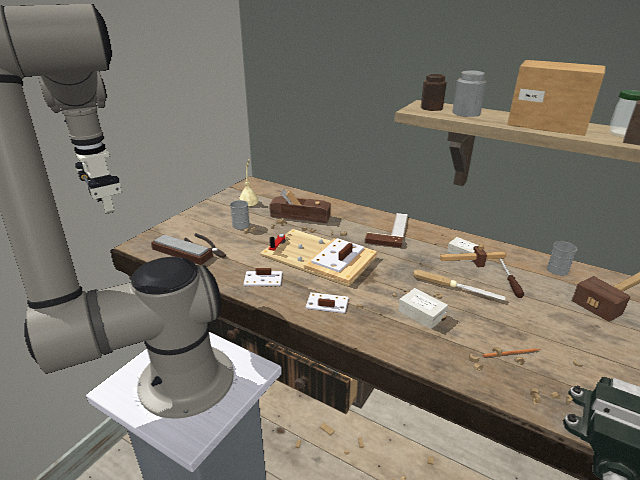

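The top view shows the jig at u 237–368, v 192–267. The deck is on the right, so jig +y points image-left. The large template is at about (330,225) with its handle at (341,222), and the red bar runs from about (243,228) to (250,258). Next I'll measure these.

```bash
cat > m.py <<'E'
from h import *
import sys
tag=sys.argv[1]; o=np.load(f"top{tag}.npz"); im,d=o["im"],o["d"]
P=cloud("top",d); hsv=cv2.cvtColor(im,cv2.COLOR_BGR2HSV); H,S,V=[hsv[...,i].astype(int) for i in range(3)]
roi=np.zeros((480,640),bool); roi[180:285,225:380]=1
def big(m):
    m=(m&roi).astype(np.uint8); n,l,st,_=cv2.connectedComponentsWithStats(m); return l==1+np.argmax(st[1:,4])
def rect(m,z,name):
    m=cv2.morphologyEx(m.astype(np.uint8),cv2.MORPH_CLOSE,np.ones((3,3)))
    c=max(cv2.findContours(m,0,1)[0],key=cv2.contourArea).reshape(-1,2)
    p=ray("top",c,z)[:,:2].astype(np.float32); r=cv2.minAreaRect(p*1000)
    print(name,np.round(r[0],1),np.round(r[1],1),round(r[2],1),"medz",np.round(np.median(P[m>0][:,2]),4)); return r
hgt=P[...,2]
print("zs",[np.round(hgt[v,u],4) for u,v in((360,205),(270,200),(330,205),(341,222),(250,257),(275,229))])
rect(big(hgt>0.007),0.012,"jig(by height)")
white=(S<45)&(V>140); rect(big(white),0.034,"plate")
dark=(V<110)&(hgt>.03); dark[:,:300]=0; rect(big(dark),0.064,"handle top")
red=((H<8)|(H>172))&(S>150)&(V>80); red[:,290:]=0; rect(big(red),0.033,"bar")
cv2.imwrite(f"pics/crop{tag}.png",cv2.resize(im[180:285,225:380],None,fx=5,fy=5,interpolation=cv2.INTER_CUBIC))
E
python3 m.py 0
```

```text
zs [np.float64(0.0257), np.float64(0.0118), np.float64(0.0331), np.float64(0.0638), np.float64(0.0577), np.float64(0.0271)]
jig(by height) [602.9  12.4] [195.2 331.7] 0.2 medz 0.0227
plate [605.6 -58.4] [ 99.7 158.9] 88.3 medz 0.0336
handle top [600.8 -83.4] [12.3 68.7] 87.6 medz 0.0632
bar [566.9 152.2] [94.9 23.9] 10.9 medz 0.0325
```

View pics/crop0.png

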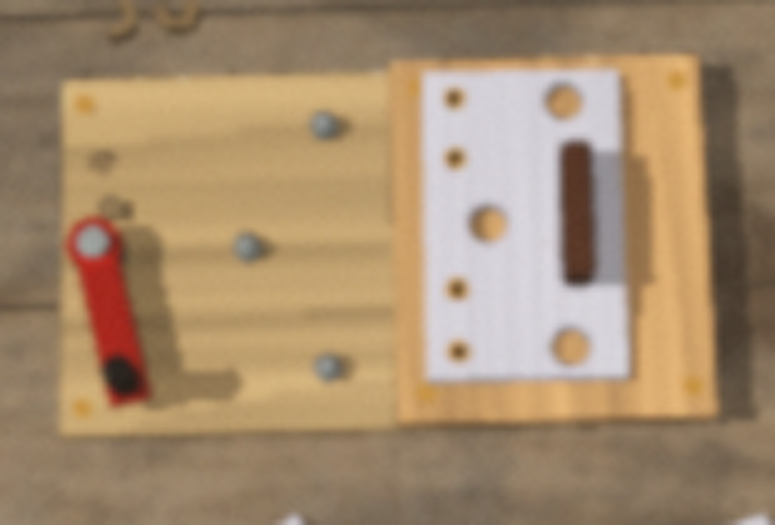

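The crop shows the pins at about (326,126), (248,247) and (328,367), the pivot at (92,242), the knob at (122,375), and the plate holes at (563,100), (571,347) and (488,223). I'll fit the frames to these points.

```bash
cat > fit.py <<'E'
from h import *
def fit(l,w):
    l,w=np.array(l,float),np.array(w)[:,:2]; lc,wc=l.mean(0),w.mean(0); a=l-lc;b=w-wc
    th=np.arctan2((a[:,0]*b[:,1]-a[:,1]*b[:,0]).sum(),(a*b).sum()); R=np.array([[np.cos(th),-np.sin(th)],[np.sin(th),np.cos(th)]])
    t=wc-R@lc; print("th",th,"t",t,"res mm",np.round((l@R.T+t-w)*1e3,1).tolist()); return th,R,t
E
python3 - <<'E'
from fit import *
c=lambda L:[((x+.5)/5-.5+225,(y+.5)/5-.5+180) for x,y in L]
pins=ray("top",c([(322,126),(244,247),(324,367)]),.022)
piv=ray("top",c([(92,242)]),.036)
th,R,t=fit([(.064,.034),(0,.074),(-.064,.034),(0,.150)],np.r_[pins,piv])
# edge corners bed far (12mm) and deck near (26mm)
far=ray("top",c([(62,80),(60,433)]),.012); near=ray("top",c([(699,57),(717,414)]),.026)
fit([(.095,.170),(-.095,.170),(.095,-.160),(-.095,-.160)],np.r_[far,near])
hol=ray("top",c([(563,100),(571,347),(488,223)]),.030)
tp=fit([(.064,-.022),(-.064,-.022),(0,.018)],hol)
k=ray("top",c([(122,372)]),.066); print("knob",k, "piv",piv, "bar ang", np.arctan2(*(k-piv)[0,:2][::-1])-th-np.pi,np.linalg.norm((k-piv)[0,:2]))
print("handle",tp[1]@[0,-.026]+tp[2],"template in jig",R.T@(tp[2]-t),"seat",R@[0,.056]+t,"rel",tp[0]-th)
E
```

```text
th -0.011859735158671576 t [0.59954973 0.01018535] res mm [[0.9, -0.3], [0.2, -0.3], [-1.0, -0.2], [-0.1, 0.8]]
th -0.0070649625289534385 t [0.60094006 0.0090799 ] res mm [[1.8, -0.2], [-2.2, 1.2], [1.7, -0.5], [-1.4, -0.5]]
th -0.011918231755557921 t [ 0.60647995 -0.05716789] res mm [[-0.5, -0.1], [0.6, -0.0], [-0.1, 0.1]]
knob [[0.52822297 0.14040107 0.066     ]] piv [[0.60144165 0.15932485 0.036     ]] bar ang -6.0184046364498975 0.0756246305915777
handle [ 0.60617008 -0.08316604] template in jig [ 0.0077285  -0.06726631] seat [0.60021386 0.06618141] rel -5.84965968863458e-05
```

send_rows(plan=[[[0,0,0],[0,0,-0.084]],[[0,0,0],[0,0,-0.084]],[[0,0,0],[0,0,-0.084]],[[-0.7,-1,0],[0,0,0]],[[-0.7,-1,0],[0,0,0]],[[-0.7,-1,0],[0,0,0]],[[-0.7,-1,0],[0,0,0]],[[-0.7,-1,0],[0,0,0]],[[-0.7,-1,0],[0,0,0]],[[-0.7,-1,0],[0,0,0]]], gripper=1)

```text
time: 1.35
tool_pos: [0.3301, 0.3032, 0.2265]
tool_rot: [-3.141, -0.0, 3.126]
contact_force: [1.2, 0.4, -0.0]
opening: 0.0918
grip_force: 0.0
```

send_rows(plan=[[[-0.7,-1,0],[0,0,0]],[[-0.7,-1,0],[0,0,0]],[[-0.7,-1,0],[0,0,0]],[[-0.7,-1,0],[0,0,0]],[[-0.7,-1,0],[0,0,0]],[[-0.7,-1,0],[0,0,0]],[[-0.7,-1,0],[0,0,0]],[[-0.7,-1,0],[0,0,0]],[[-0.7,-1,0],[0,0,0]],[[-0.7,-1,0],[0,0,0]]])

```text
time: 2.6
tool_pos: [0.5011, 0.0506, 0.2264]
tool_rot: [3.141, -0.001, 3.126]
contact_force: [0.6, 0.1, 0.3]
opening: 0.0918
grip_force: 0.0
```

send_rows(plan=[[[-0.713,-0.893,0],[0,0,0]],[[-0.713,-0.893,0],[0,0,0]],[[-0.713,-0.893,0],[0,0,0]],[[-0.713,-0.893,0],[0,0,0]],[[-0.713,-0.893,0],[0,0,0]],[[-0.713,-0.893,0],[0,0,0]],[[0,0,1],[0,0,0]],[[0,0,1],[0,0,0]],[[0,0,1],[0,0,0]],[[0,0,1],[0,0,0]]])

```text
time: 3.85
tool_pos: [0.6053, -0.0841, 0.1254]
tool_rot: [3.141, -0.001, 3.126]
contact_force: [1.1, -0.6, -1.0]
opening: 0.0921
grip_force: 0.0
```

send_rows(plan=[[[0,0,0.8],[0,0,0]],[[0,0,0.8],[0,0,0]],[[0,0,0.8],[0,0,0]],[[0,0,0.5],[0,0,0]],[[0,0,0.42],[0,0,0]],[[0,0,0],[0,0,0]],[[0,0,0],[0,0,0]],[[0,0,0],[0,0,0]],[[0,0,0],[0,0,0]],[[0,0,0],[0,0,0]]])

```text
time: 5.1
tool_pos: [0.6057, -0.0842, 0.044]
tool_rot: [-3.142, 0.0, 3.126]
contact_force: [-0.1, 0.1, 0.7]
opening: 0.0919
grip_force: 0.0
```

send_rows(plan=[[[0,0,0],[0,0,0]],[[0,0,0],[0,0,0]],[[0,0,0],[0,0,0]],[[0,0,0],[0,0,0]],[[0,0,0],[0,0,0]],[[0,0,0],[0,0,0]],[[0,0,0],[0,0,0]],[[0,0,0],[0,0,0]],[[0,0,0],[0,0,0]],[[0,0,0],[0,0,0]]], gripper=-1, force=15)

```text
time: 6.35
tool_pos: [0.6056, -0.0841, 0.0437]
tool_rot: [3.141, 0.0, 3.126]
contact_force: [-0.5, 1.0, -0.1]
opening: 0.0159
grip_force: 15.0
```

send_rows(plan=[[[0.04,0.3,0],[0,0,0]],[[0.04,0.5,0],[0,0,0]],[[0.04,0.5,0],[0,0,0]],[[0.04,0.5,0],[0,0,0]],[[0.04,0.5,0],[0,0,0]],[[0.04,0.5,0],[0,0,0]],[[0.04,0.5,0],[0,0,0]],[[0.04,0.5,0],[0,0,0]],[[0,0.3,0],[0,0,0]],[[0,0,0],[0,0,0]]])

```text
time: 7.6
tool_pos: [0.5992, 0.0192, 0.0437]
tool_rot: [3.141, -0.0, 3.126]
contact_force: [-1.1, 0.6, -0.3]
opening: 0.016
grip_force: 15.0
```

```bash
python3 - <<'E'
from h import *
im,d=read_camera("top"); np.savez("top1.npz",im=im,d=d)
cv2.imwrite("pics/crop1.png",cv2.resize(im[180:285,225:380],None,fx=5,fy=5,interpolation=cv2.INTER_CUBIC))
s=robot.observe(); print(s["tool_pos"],s["contact_force"])
E
```

```text
[0.5992357  0.01870062 0.04367351] [-0.52665464  0.75593078 -0.18428354]
```

View pics/crop1.png

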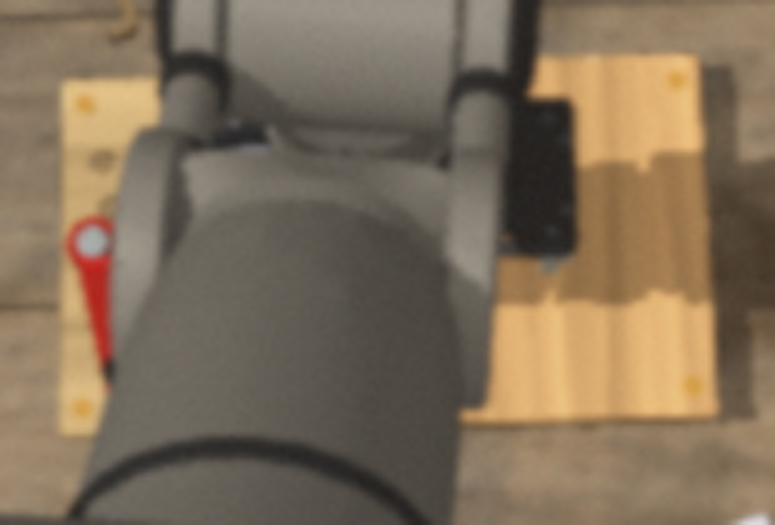

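send_rows(plan=[[[0.01,0.3,0],[0,0,0]],[[0,0.3,0],[0,0,0]],[[0,0.22,0],[0,0,0]],[[0,0,0],[0,0,0]],[[0,0,0],[0,0,0]],[[0,0,0.06],[0,0,0]],[[0,0,0.06],[0,0,0]],[[0,0,0.06],[0,0,0]],[[0,0,0],[0,0,0]],[[0,0,0],[0,0,0]]])

```text
time: 8.9
tool_pos: [0.5994, 0.0389, 0.0393]
tool_rot: [3.141, 0.0, 3.126]
contact_force: [0.4, 0.4, -2.6]
opening: 0.0159
grip_force: 15.0
```

send_rows(plan=[[[0,0,0.08],[0,0,0]],[[0,0,0.08],[0,0,0]],[[0,0,0.08],[0,0,0]],[[0,0,0.08],[0,0,0]],[[0,0,0.04],[0,0,0]],[[0,0,0],[0,0,0]],[[0,0,0],[0,0,0]],[[0,0,0],[0,0,0]],[[0,0,0],[0,0,0]],[[0,0,0],[0,0,0]]])

```text
time: 10.15
tool_pos: [0.5994, 0.039, 0.0303]
tool_rot: [3.141, 0.0, 3.126]
contact_force: [2.0, 2.9, -3.0]
opening: 0.0157
grip_force: 15.0
```

send_rows(plan=[[[0,0,0],[0,0,0]],[[0,0,0],[0,0,0]],[[0,0,0],[0,0,0]],[[0,0,0],[0,0,0]],[[0,0,0],[0,0,0]],[[0,0,0],[0,0,0]],[[0,0,-0.5],[0,0,0]],[[0,0,-1],[0,0,0]],[[0,0,-1],[0,0,0]],[[0,0,-1],[0,0,0]]], gripper=1)

```text
time: 11.4
tool_pos: [0.5995, 0.039, 0.1195]
tool_rot: [3.142, 0.001, 3.126]
contact_force: [-0.3, -0.0, 0.5]
opening: 0.0918
grip_force: 0.0
```

send_rows(plan=[[[0.73,1,0],[0,0,0]],[[0.73,1,0],[0,0,0]],[[0.73,1,0],[0,0,0]],[[0.73,1,0],[0,0,0]],[[0,0.16,0],[0,0,0]],[[0,0,0],[0,0,0]],[[0,0,0],[0,0,0]],[[0,0,0],[0,0,0]],[[0,0,0],[0,0,0]],[[0,0,0],[0,0,0]]])

```text
time: 12.65
tool_pos: [0.5281, 0.1438, 0.1177]
tool_rot: [3.142, -0.0, 3.125]
contact_force: [0.3, 0.7, 0.0]
opening: 0.0918
grip_force: 0.0
```

```bash
python3 - <<'E'
from h import *
im,d=read_camera("top"); P=cloud("top",d); np.savez("top2.npz",im=im,d=d)
a=cv2.resize(im[180:285,225:380],(620,420),interpolation=cv2.INTER_CUBIC)
im2,d2=read_camera("scene"); np.savez("scene2.npz",im=im2,d=d2)
b=im2[215:300,235:400]; cv2.imwrite("pics/two2.png",cv2.resize(b,(775,400),interpolation=cv2.INTER_CUBIC)); cv2.imwrite("pics/crop2.png",a)
P2=cloud("scene",d2); C=np.array([.6002,.0662])
for dx in(-.07,-.035,.035,.07):
  for dy in(-.04,.0,.04):
    w=[C[0]+dx,C[1]+dy,.02]
    r=[]
    for n,Q in(("top",P),("scene",P2)):
        u,v=np.round(proj(n,w)[0]).astype(int); r.append(round(float(Q[v,u,2]),4))
    print(dx,dy,r)
E
```

```text
-0.07 -0.04 [0.0183, 0.0219]
-0.07 0.0 [0.2241, 0.0209]
-0.07 0.04 [0.2069, 0.0182]
-0.035 -0.04 [0.018, 0.0208]
-0.035 0.0 [0.2252, 0.0254]
-0.035 0.04 [0.2264, 0.0208]
0.035 -0.04 [0.023, 0.018]
0.035 0.0 [0.0239, 0.0487]
0.035 0.04 [0.018, 0.0175]
0.07 -0.04 [0.023, 0.0229]
0.07 0.0 [0.0162, 0.0494]
0.07 0.04 [0.0213, 0.0187]
```

View pics/two2.png

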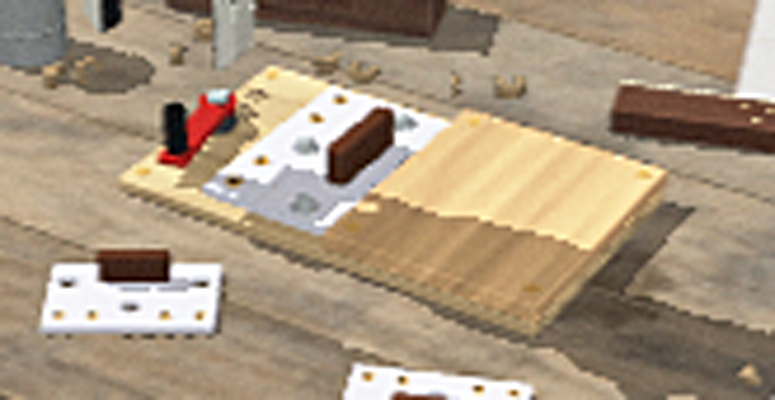

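View pics/crop2.png

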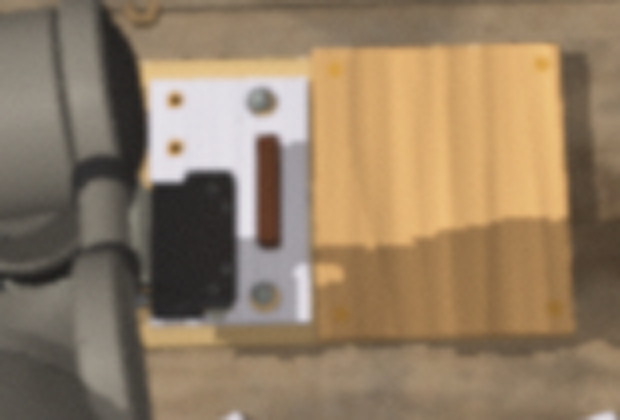

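The template is seated: the pins show in its holes, at (260,100) and (263,295) in the top crop, and the plate's upper face is at z ≈ 0.02. The knob is at about (175,128) in the scene crop. I'll get its position from the scene view.

```bash
python3 - <<'E'
from h import *
c=lambda x,y:(235+(x+.5)*165/775-.5,215+(y+.5)*85/400-.5)
print(ray("scene",[c(174,104)],.068),ray("scene",[c(174,130)],.0505),ray("scene",[c(218,97)],.036))
d=np.load("scene2.npz"); P=cloud("scene",d["d"]); im=d["im"]
m=(im.max(2)<60)&(P[...,2]>.04)&(P[...,2]<.075)&(abs(P[...,0]-.53)<.04)&(abs(P[...,1]-.145)<.04)
print(m.sum(),P[m].mean(0))
E
```

```text
[[0.53233529 0.14665061 0.068     ]] [[0.52774306 0.14435396 0.0505    ]] [[0.60038366 0.15986818 0.036     ]]
37 [0.5250663  0.14130219 0.05606591]
```

send_rows(plan=[[[-0.04,0,0.6],[0,0,0]],[[-0.04,0,0.7],[0,0,0]],[[0,0,0.7],[0,0,0]],[[0,0,0.7],[0,0,0]],[[0,0,0],[0,0,0]],[[0,0,0],[0,0,0]],[[0,0,0],[0,0,0]],[[0,0,0],[0,0,0]],[[0,0,0],[0,0,0]],[[0,0,0],[0,0,0]]])

```text
time: 14.0
tool_pos: [0.5301, 0.1441, 0.0504]
tool_rot: [3.141, 0.0, 3.126]
contact_force: [-0.6, 0.3, 0.2]
opening: 0.0921
grip_force: 0.0
```

send_rows(plan=[[[0,0,0],[0,0,0]],[[0,0,0],[0,0,0]],[[0,0,0],[0,0,0]],[[0,0,0],[0,0,0]],[[0,0,0],[0,0,0]],[[0,0,0],[0,0,0]],[[0,0,0],[0,0,0]],[[0,0,0],[0,0,0]],[[0,0,0],[0,0,0]],[[0,0,0],[0,0,0]]], gripper=-1, force=8)

```text
time: 15.25
tool_pos: [0.53, 0.1441, 0.0502]
tool_rot: [3.141, 0.0, 3.126]
contact_force: [0.4, -0.3, -0.0]
opening: 0.0157
grip_force: 8.0
```

send_rows(plan=[[[-0.127,-0.414,0],[0,0,0]],[[-0.187,-0.391,0],[0,0,0]],[[-0.242,-0.36,0],[0,0,0]],[[-0.292,-0.321,0],[0,0,0]],[[-0.336,-0.274,0],[0,0,0]],[[-0.372,-0.223,0],[0,0,0]],[[-0.4,-0.166,0],[0,0,0]],[[-0.421,-0.106,0],[0,0,0]],[[-0.431,-0.043,0],[0,0,0]],[[0,0,0],[0,0,0]]])

```text
time: 16.5
tool_pos: [0.5992, 0.0867, 0.0499]
tool_rot: [3.14, -0.002, 3.126]
contact_force: [-3.9, 7.2, 2.4]
opening: 0.0156
grip_force: 8.0
```

send_rows(plan=[[[0,0,0],[0,0,0]],[[0,0,0],[0,0,0]],[[0,0,0],[0,0,0]],[[0,0,0],[0,0,0]],[[0,0,-0.4],[0,0,0]],[[0,0,-0.8],[0,0,0]],[[0,0,-1],[0,0,0]],[[0,0,-1],[0,0,0]],[[0,0,-1],[0,0,0]],[[0,0,-1],[0,0,0]]], gripper=-0.2)

```text
time: 17.75
tool_pos: [0.5993, 0.0854, 0.182]
tool_rot: [3.142, 0.001, 3.126]
contact_force: [-0.1, -0.1, -0.3]
opening: 0.0365
grip_force: 0.0
```

send_rows(plan=[[[0.9,1,0],[0,0,0]],[[0.9,1,0],[0,0,0]],[[0.9,1,0],[0,0,0]],[[0.9,1,0],[0,0,0]],[[0.9,1,0],[0,0,0]],[[0.9,1,0],[0,0,0]],[[0.9,1,0],[0,0,0]],[[0.9,1,0],[0,0,0]],[[0,0,0],[0,0,0]],[[0,0,0],[0,0,0]]])

```text
time: 19.0
tool_pos: [0.4229, 0.2882, 0.1808]
tool_rot: [3.141, 0.001, 3.126]
contact_force: [-0.4, 0.1, 0.6]
opening: 0.0368
grip_force: 0.0
```

```bash
python3 - <<'E'
from h import *
im,d=read_camera("top"); cv2.imwrite("pics/crop3.png",cv2.resize(im[180:285,225:380],None,fx=5,fy=5,interpolation=cv2.INTER_CUBIC))
s=robot.observe(); print(s["time"],s["tool_pos"],s["contact_force"])
E
```

```text
19.05 [0.42310419 0.28791005 0.18066886] [-0.45752727 -0.94319182  0.05399645]
```

View pics/crop3.png

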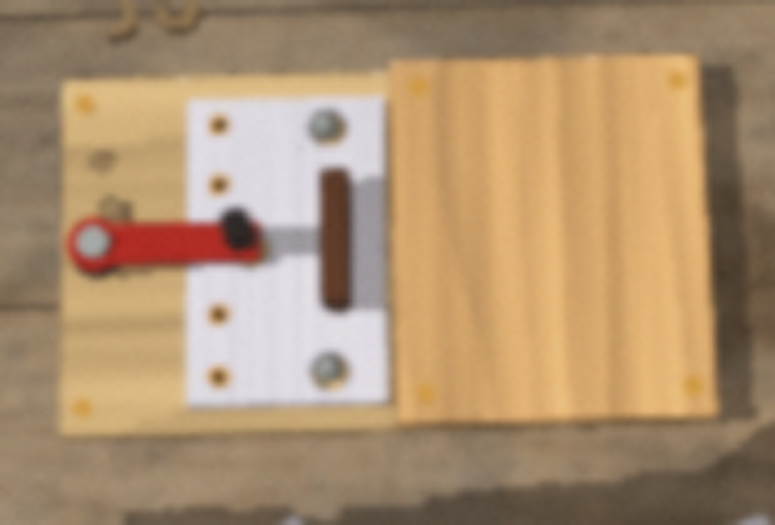

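The bar runs from (92,242) to (258,243), straight over the plate. The plate is seated with pins in its holes at (326,126) and (328,369), and the arm is clear.

```bash
python3 -c "
from cell import robot; print(robot.hand_in())"
```

```text
the job is handed in; nothing more can be done
None
```

I handed the job in at about 19 s of the 48 s allowed: the last picture shows the template seated over the three pins, the hold-down bar closed over it and the arm clear, though the hand-in returned no verdict.

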